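# Hold the spice rack to the tiles for screwing

## Robot

A 6-joint arm with a two-finger parallel gripper is mounted at the origin on the work surface. World frame = base frame: x ahead of the robot, y to its left, z up, the work surface at z = 0. Lengths are in m, angles in rad, forces in N, time in s.
With the tool pointing down it reaches from about 0.375 to 0.975 m from the base axis. Payload 3.8 kg.
Tool frame: the origin (TCP) lies at the very end of the fingers, on their centre line; the grasp point (between the pads) lies 19 mm behind it; z points along the fingers, y is the direction in which the jaws open and shut (so a half turn about z gives the same grasp; the last joint's range is limited). The gripper opens to 85 mm and grips with 20 to 120 N. Pads are 22 mm wide; open, the fingers measure 114 mm over their backs; the gripper's body (76 mm by 85 mm) begins 54 mm behind the grasp point. The pads swing forward as they close: fully open they stand 13 mm farther back than shut.
Start: joints at [-1.212, 0.264, 1.604, -0, 1.274, -0.037], TCP at [0.26, -0.623, 0.231] pointing down, gripper open.
Joint ranges: [-2.63, 2.63], [-0.94, 2.18], [0.31, 2.57], [-1.31, 4.45], [0, 2.66], [-2.55, 2.55]. Speed limits (rad/s): [2.57, 2.57, 3.14, 3.14, 3.14, 3.14].

## Interface

Orientations are given as a unit quaternion [x, y, z, w].
In Python, from bench import manip gives the robot as it stands. Calls block until the motion is done:
- manip.move_ptp(position, orientation): joint-space move of the TCP to a pose.
- manip.line_to(position, rotation=None, velocity=0.15, f_stop=None): straight line of the TCP; rotation=None keeps the orientation; velocity is the mean speed in m/s. With f_stop (N) it stops when the force on the tool has changed by that much, and returns True; else False.
- manip.move_joints(angles): joint-space move.
- manip.command_gripper(opening): opening from 0.0 (shut) to 1.0 (fully open); the grip force is fixed at half the most; returns when the fingers have stopped.
- manip.hold(seconds).
- manip.solve_ik(position, orientation): joint angles nearest the present ones, or None.
- manip.observe(): the state.
- manip.camera(name): name is "scene" or "top" or "wrist"; returns a dict with "frame" (384x512x3 uint8, blue, green, red), "mtx" (3x3 intrinsics, pixels), "R" (3x3) and "t" (3): a world point X has camera coordinates R X + t. Camera axes: x right, y down, z forward; pixel columns grow to the right and rows downward; lengths in m; the calibration is good to about 2 mm. The wrist camera is an equidistant fisheye: a pixel r from the principal point sees the ray r / f radians off the axis. A picture is of the moment at which its call begins. There is no depth.
A pose or a line that the arm cannot do raises manip.MotionError and nothing moves.
- manip.job_done(): hands the job in, once; it reports no verdict.
The state is a dict: "t": time; "joint_pos": joint angles; "joint_vel": joint speeds; "effort": joint torques, N m; "ee_pos": TCP position; "ee_rot": TCP orientation; "force": force on the tool from outside, world axes, zero at the start; "wrist_torque": the same for the moment, N m; "finger_gap": opening from 0.0 (shut) to 1.0 (fully open).
Only numpy, scipy, OpenCV 4.12 (cv2) and the standard library are available. Lean on these libraries where they do the work, as an engineer would, in place of code of your own. Each camera call takes 0.05 s, during which the arm holds its last target.

## Task

Be my third hand: pick the oak spice rack up off the chopping board and hold it with its back flat against the tiled upstand behind the marble ledge, clear of the marble, level, with its two fixing holes centred over the two grey wall plugs marked with yellow tape. Keep pressing it to the tiles steadily with about 10 N (never hard enough to crack a tile) and finish like that, still holding and pressing, so that I can drive the screws. Leave everything else on the ledge and the counter where it is.

Things in the scene. Friction and masses are not known exactly. Their poses are not given: they have to be found in the camera images.
- rack: the oak spice rack, an open-topped trough 90 mm deep (x) x 220 mm wide (y), 0.3 kg, upright on the chopping board, its back roughly towards the tiles. Origin: centre of its underside; +x points out of its back, +y left, z up. Back board 12 mm thick, 90 tall; front rail 12 thick, 70 tall; ends 11 thick, 70 tall; floor 8 thick; 66 mm inside from rail to back board. Grip the front rail from above
- rack_rail (a point): grip point in the middle of the rack's front rail: half-way through its 12 mm thickness (gripped along the rack's x), 14 mm below its top edge and 56 mm above the rack's underside; 84 mm in front of the back face, 14 mm lower than the hole centres. Axes as the rack's
- rack_hole_l (a point): centre of the rack's left (+y) 20 mm fixing hole, on the back face: 70 mm left of the rack's middle, 70 mm above its underside
- rack_hole_r (a point): centre of the rack's right (-y) 20 mm fixing hole, on the back face: 70 mm right of the rack's middle, 70 mm above its underside
- ledge: the fixed polished marble ledge, 140 mm deep (x) x 1100 mm long (y), top 45 mm above the counter. Origin: centre of its foot at counter height; x points towards the tiles. Turned up to 0.05 rad from the robot's axes
- upstand: the fixed white tiled upstand (the fence) along the back of the ledge, rigid, 60 mm thick, 1100 mm long between two 200 mm deep end cheeks, its top 170 mm above the counter (125 mm above the marble). Origin: in its front tile face, mid length, at counter height; x points into the tiles (the direction to press), y along the face, z up
- plug_l (a point): the left (+y) grey wall plug, 6 mm across, flush in the tile face, 100 mm above the marble (145 mm above the counter), in the middle of a 24 mm wide strip of yellow tape that runs up the face and over the top of the upstand. Axes as the upstand's
- plug_r (a point): the right (-y) wall plug, likewise, 140 mm from the left one at the same height
- board: the fixed chopping board under the rack, 250 x 400 x 18 mm. Origin: centre of its underside
- dabba: blue enamel dabba on the ledge, 94 mm across, 126 mm tall; origin: centre of its underside. Leave it
- sugar_pot: steel sugar pot with hinged lid on the ledge, 86 mm across plus handle, 100 mm tall; origin: centre of its underside. Leave it
- pepper_mill: glass pepper mill on the ledge, 54 mm across, 144 mm tall; origin: centre of its underside. Leave it
- spice_jar: amber glass spice jar on the ledge, 48 mm across, 95 mm tall; origin: centre of its underside. Leave it
- spatula: wooden spatula lying on the counter to the left, 280 mm long, handle to -x; origin: under its middle. Leave it
- bin_front (a joint): tilt-out front of the white bin (150 x 200 mm, 165 mm tall) standing at the far left of the counter: 0 shut, grows (rad) as it tips out. Leave it shut
- sugar_lid (a joint): hinged lid of the sugar pot: 0 shut, grows (rad) as it opens. Leave it shut
- driver: screwdriver lying on the counter to the right, 200 mm long, handle to -x; origin: under its middle. Leave it
Not all that is in view belongs to the job. Of the things shaped like the rack, the wooden one is meant.

How it is judged:
By the outcome, as a careful person would: the job done as asked, in the order asked, and still so for the second after the job is handed in, while the arm keeps its last pose, push and grip.
It also fails if it takes over 48 s, if anything falls off the work surface, if the arm or the gripper's body presses on something with over 40 N, if the wrist force passes 120 N, or if a joint passes its speed limit or range.

## Working session

There is one attempt and no reset: what is moved stays moved. The work goes in short steps, each a Python script; the robot and the scene stay as the last script left them, time stands still between calls to the robot, and variables do not carry over. Pictures are saved under pics/ and viewed, and the job is handed in when it is done.

```bash
mkdir -p pics; ls
python3 - <<'E'
from bench import manip
import cv2,pickle
d={}
for n in ["scene","top","wrist"]:
    c=manip.camera(n); d[n]=c; cv2.imwrite(f"pics/a_{n}.png",c["frame"])
    print(n,c["mtx"].tolist(),c["R"].round(3).tolist(),c["t"].round(3).tolist())
pickle.dump(d,open("a.pkl","wb"))
s=manip.observe(); print(s)
E
```

```text
pics
scene [[380.06485797199946, 0.0, 258.68266428813575], [0.0, 380.06485797199946, 188.74677444710815], [0.0, 0.0, 1.0]] [[-0.863, 0.506, -0.007], [0.439, 0.742, -0.507], [-0.251, -0.44, -0.862]] [0.474, -0.18, 1.642]
top [[415.1308506360462, 0.0, 247.10578526394553], [0.0, 415.1308506360462, 190.2786058709178], [0.0, 0.0, 1.0]] [[0.029, -1.0, 0.011], [-0.984, -0.03, -0.174], [0.174, -0.006, -0.985]] [-0.009, 0.549, 1.357]
wrist [[297.3186396354542, 0.0, 250.40392543534972], [0.0, 297.3186396354542, 188.5049810462162], [0.0, 0.0, 1.0]] [[0.385, -0.923, -0.002], [-0.875, -0.366, 0.318], [-0.294, -0.121, -0.948]] [-0.674, -0.043, 0.381]
{'t': 0.15, 'joint_pos': array([-1.21187667e+00,  2.64622537e-01,  1.60509552e+00,  1.62299168e-05,
        1.27374254e+00, -3.68983220e-02]), 'joint_vel': array([-0.00036332, -0.00322159, -0.00332333, -0.00065143, -0.00136567,
        0.00069738]), 'effort': array([ 4.54076303e-05, -5.15904522e+01, -3.67961061e+01, -1.07563624e-04,
        8.04341922e-03, -2.44151579e-05]), 'ee_pos': array([ 0.2600488 , -0.6222469 ,  0.23020043]), 'ee_rot': array([ 9.80479895e-01,  1.96617147e-01, -1.42073791e-04, -9.23136853e-04]), 'force': array([-0.97771866, -0.37795843,  0.19762002]), 'wrist_torque': array([-0.018542  ,  0.02330447, -0.03241443]), 'finger_gap': 0.9985067998816826}
```

View pics/a_scene.png

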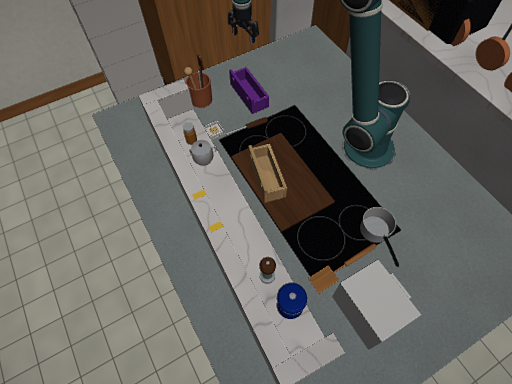

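View pics/a_top.png

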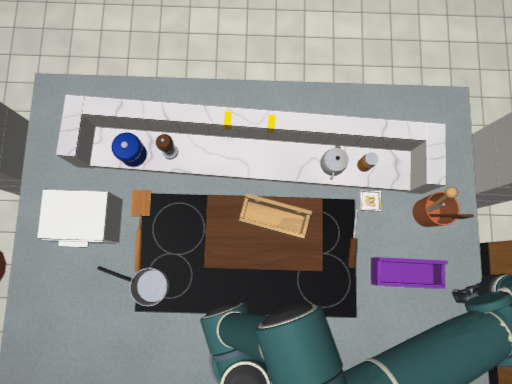

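View pics/a_wrist.png

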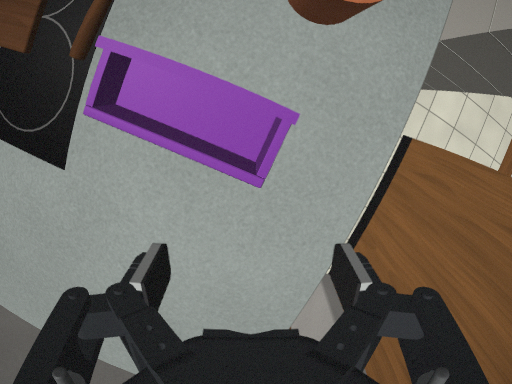

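The top view shows two things shaped like the rack: the oak trough on the chopping board at about (275,215), and the purple trough on the bare counter at (409,273). The oak one fits, being wooden and on the board. The yellow tapes run over the upstand at about (228,118) and (271,121). I'll confirm this in an enlarged crop.

```bash
cat > h.py <<'E'
import numpy as np,cv2,pickle
from scipy.spatial.transform import Rotation as Ro
def ray(c,uv,fish=False):
    K=c["mtx"];x=(uv[0]-K[0,2])/K[0,0];y=(uv[1]-K[1,2])/K[1,1]
    if fish:
        r=np.hypot(x,y); d=np.array([x/r*np.sin(r),y/r*np.sin(r),np.cos(r)])
    else: d=np.array([x,y,1.])
    R=np.array(c["R"]);t=np.array(c["t"])
    return -R.T@t, R.T@d/np.linalg.norm(d)
def onz(c,uv,z,fish=False):
    o,d=ray(c,uv,fish); return o+d*(z-o[2])/d[2]
def proj(c,X,fish=False):
    p=np.array(c["R"])@np.array(X)+np.array(c["t"]);K=c["mtx"]
    if fish:
        r=np.hypot(p[0],p[1]);th=np.arctan2(r,p[2]);return np.array([K[0,2]+K[0,0]*th*p[0]/r,K[1,2]+K[1,1]*th*p[1]/r])
    return np.array([K[0,0]*p[0]/p[2]+K[0,2],K[1,1]*p[1]/p[2]+K[1,2]])
def crop(f,x0,y0,x1,y1,s,name):
    cv2.imwrite(name,cv2.resize(f[y0:y1,x0:x1],None,fx=s,fy=s,interpolation=cv2.INTER_CUBIC))
E
python3 - <<'E'
from h import *
d=pickle.load(open("a.pkl","rb"))
crop(d["top"]["frame"],200,90,330,180+70,5-1,"pics/b_top.png") if 0 else crop(d["top"]["frame"],210,95,330,245,4,"pics/b_top.png")
crop(d["scene"]["frame"],170,125,300,245,5,"pics/b_scene.png")
E
```

```text
(no output)
```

View pics/b_top.png

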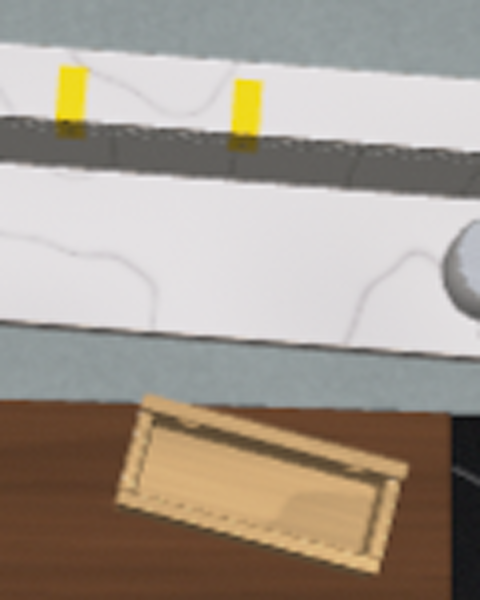

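View pics/b_scene.png

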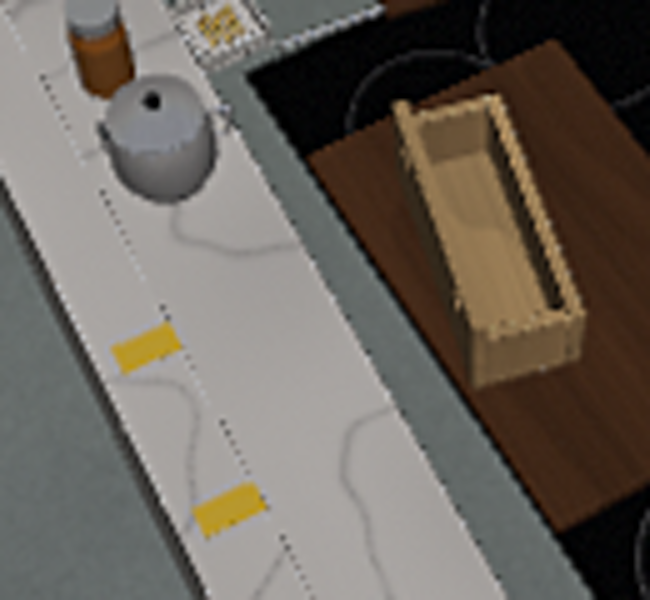

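The crop confirms it: the oak trough is on the board, its taller back board faces the tiles, and it's turned by roughly 15°. The tape front edges in the crop are near (70,122) and (245,138). Next I'll get coarse poses.

Run:
```python
from h import *
d=pickle.load(open("a.pkl","rb"));c=d["top"]
f=lambda p,z:onz(c,(210+(p[0]+.5)/4-.5,95+(p[1]+.5)/4-.5),z).round(4)
bl,br,fl,fr=f((143,393),.108),f((409,463),.108),f((117,503),.088),f((379,574),.088)
print("rack",bl,br,fl,fr,np.linalg.norm(bl-br),np.linalg.norm(fl-fr))
for a,b in((bl,br),(fl,fr)): v=a-b; print(np.arctan2(-v[0],v[1]))
print("tape",f((71,121),.17),f((246,137),.17),f((0,115),.17),f((470,150),.17))
for n in d: c=d[n];print(n,-(np.array(c["R"]).T@c["t"]))
w=d["wrist"];T=Ro.from_quat([.98048,.196617,-.000142,-.000923]).as_matrix()
C=-(w["R"].T@w["t"]);print("cam in tool",T.T@(C-np.array([.26,-.6223,.2302])),(w["R"]@T).round(3))
```

```text
rack [0.53  0.013 0.108] [ 0.4795 -0.2025  0.108 ] [0.4423 0.0314 0.088 ] [ 0.3912 -0.1817  0.088 ] 0.22133797685892048 0.21914109610020666
-0.23018522183474602
-0.23534974102223846
tape [0.7365 0.0767 0.17  ] [ 0.7278 -0.0625  0.17  ] [0.7396 0.1331 0.17  ] [ 0.7228 -0.2404  0.17  ]
scene [0.89958481 0.61684101 1.32761327]
top [0.30505365 0.01567932 1.4320401 ]
wrist [ 0.33403177 -0.59157031  0.37394012]
cam in tool [ 8.01681267e-02 -7.83962509e-05 -1.43733450e-01] [[-0.001  1.     0.   ]
 [-0.948 -0.    -0.318]
 [-0.318 -0.     0.948]]
```

```bash
cat >> h.py <<'E'
def q(yaw,pitch=0,roll=0): # gripping orientation, tool y = rack +x at yaw
    return (Ro.from_euler('z',yaw+np.pi/2)*Ro.from_euler('x',np.pi)).as_quat()
E
python3 - <<'E'
from h import *
from bench import manip
def snap(n):
    c=manip.camera("wrist");cv2.imwrite(f"pics/{n}.png",c["frame"]);pickle.dump(c,open(n+".pkl","wb"))
for p,y in (([.4226,-.0766,.2],-.23),([.6,-.075,.2],-.05),([.4226,-.0766,.055],-.23),([.65,.0,.112],-.05)): print(manip.solve_ik(p,q(y)))
manip.move_ptp([.4226,-.0766,.24],q(-.23))
manip.line_to([.4226,-.0766,.2],velocity=.1); manip.hold(.3); snap("c_rack")
manip.line_to([.6,-.075,.21],rotation=q(-.05)); manip.hold(.3); snap("c_plug")
s=manip.observe();print(s["t"],s["force"],s["ee_pos"])
E
```

```text
[-2.37320828e-01 -1.93426896e-01  2.13517136e+00 -4.44089210e-16
  1.19984819e+00 -7.32082778e-03]
[-1.65546174e-01  1.53661515e-01  1.79476002e+00 -4.44089210e-16
  1.19317112e+00 -1.15546174e-01]
[-2.37320828e-01 -1.44333154e-02  2.27421942e+00 -4.44089210e-16
  8.81806546e-01 -7.32082778e-03]
[-3.83170678e-02  3.11799153e-01  1.77261854e+00 -4.44089210e-16
  1.05717496e+00  1.16829322e-02]
4.7833 [0.13075054 0.1540315  0.2027009 ] [ 0.59978184 -0.07502979  0.21022064]
```

View pics/c_rack.png

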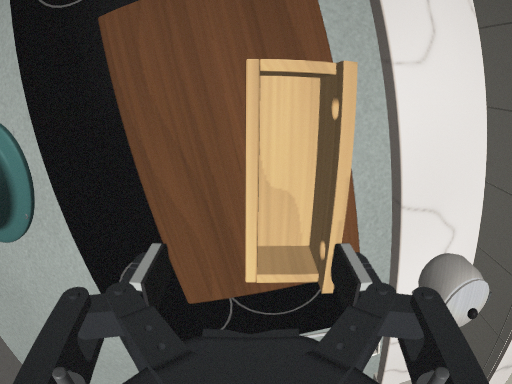

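View pics/c_plug.png

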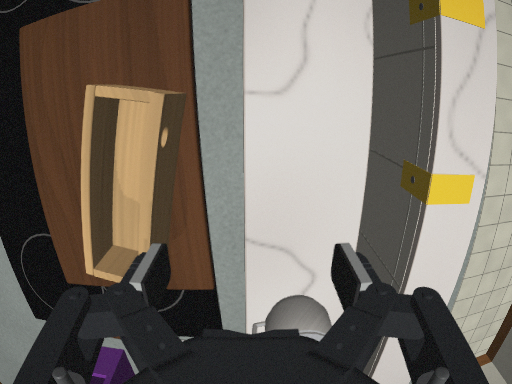

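The rack view shows the front rail's outer edge running from (247,60) to (246,282), and the back board's outer top edge from (357,62) to (333,292). The plug view shows plugs in the tape at about (420,7) and (412,180). I'll enlarge both to read the pixels more precisely.

Run:
```python
from h import *
a=pickle.load(open("c_rack.pkl","rb"))["frame"];b=pickle.load(open("c_plug.pkl","rb"))["frame"]
t=lambda f,x,y,w,h,s:cv2.resize(f[y:y+h,x:x+w],None,fx=s,fy=s,interpolation=cv2.INTER_CUBIC)
cv2.imwrite("pics/d_plug.png",np.vstack([t(b,390,0,100,35,8),t(b,390,155,100,38,8)]))
cv2.imwrite("pics/d_rack.png",np.vstack([t(a,235,45,130,45,6),t(a,235,255,130,45,6)]))
```

```text
(no output)
```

View pics/d_plug.png

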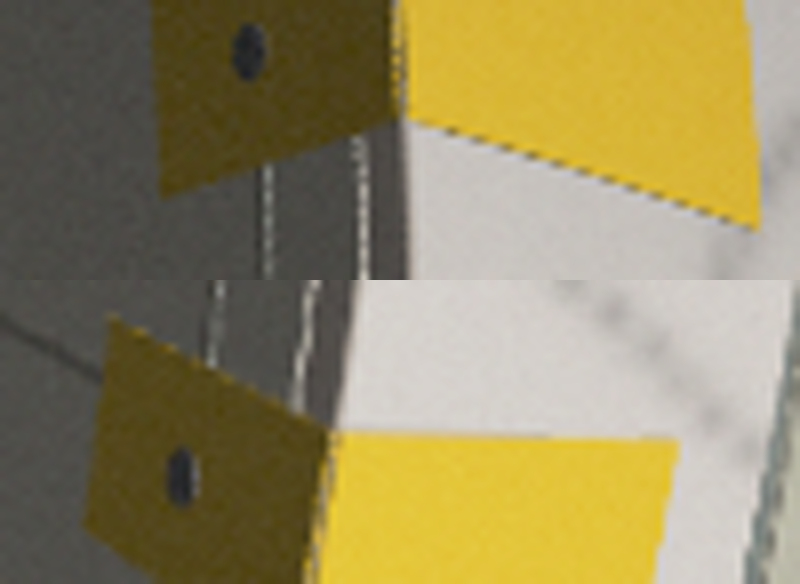

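View pics/d_rack.png

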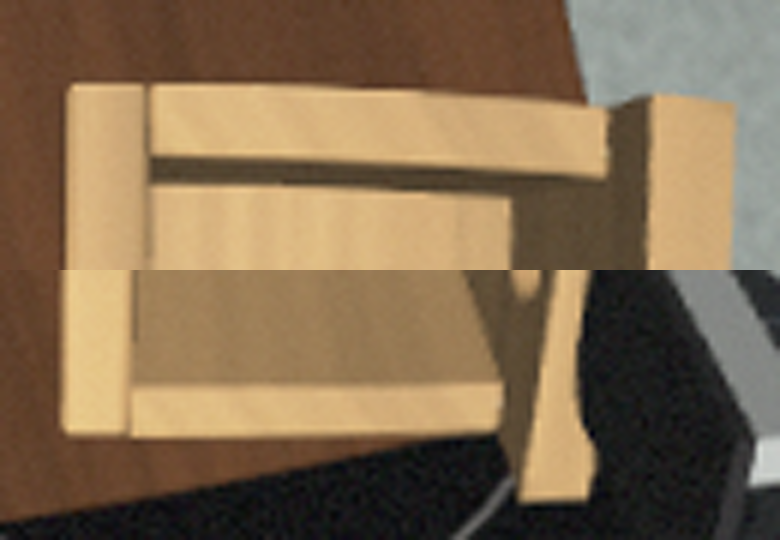

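Run:
```python
from h import *
a=pickle.load(open("c_rack.pkl","rb"));b=pickle.load(open("c_plug.pkl","rb"))
ya=lambda l,r:round(float(np.arctan2(-(l-r)[0],(l-r)[1])),4)
fl,fr,il,ir,bl,br=[onz(a,p,z,True) for p,z in (((246.2,58.6),.088),((245.2,282),.088),((259.2,58.6),.088),((256.4,282.6),.088),((356.9,61.7),.108),((332.9,293.1),.108))]
for l,r in((fl,fr),(il,ir),(bl,br)): print(l.round(4),r.round(4),np.linalg.norm(l-r).round(4),ya(l,r),((l+r)/2).round(4))
pl,pr=onz(b,(420.7,6.06),.145,True),onz(b,(412.3,179.2),.145,True)
tl,tr=onz(b,(439.9,14.6),.17,True),onz(b,(430.8,173.6),.17,True)
print(pl,pr,np.linalg.norm(pl-pr),ya(pl,pr),(pl+pr)/2); print(tl,tr,ya(tl,tr))
# top edge points far apart via top camera
d=pickle.load(open("a.pkl","rb"))["top"]["frame"]
crop(d,60,90,160,170,7,"pics/e1.png");crop(d,350,110,450,195,7,"pics/e2.png")
```

```text
[0.4436 0.0315 0.088 ] [ 0.3916 -0.1816  0.088 ] 0.2194 -0.2394 [ 0.4176 -0.0751  0.088 ]
[0.4543 0.0291 0.088 ] [ 0.4029 -0.1851  0.088 ] 0.2202 -0.2353 [ 0.4286 -0.078   0.088 ]
[0.5309 0.0107 0.108 ] [ 0.4791 -0.2051  0.108 ] 0.2219 -0.2357 [ 0.505  -0.0972  0.108 ]
[0.73788466 0.07792165 0.145     ] [ 0.73106254 -0.06271059  0.145     ] 0.1407976149940442 -0.0485 [0.7344736  0.00760553 0.145     ]
[0.73816233 0.06578271 0.17      ] [ 0.73196246 -0.05084511  0.17      ] -0.0531
```

View pics/e1.png

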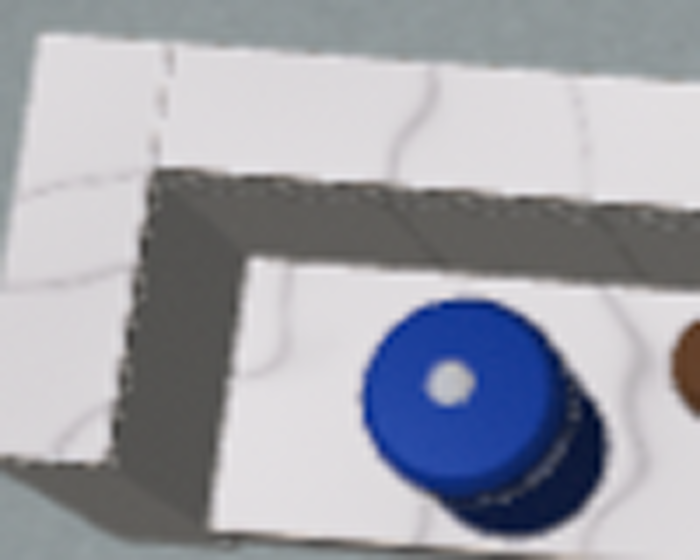

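View pics/e2.png

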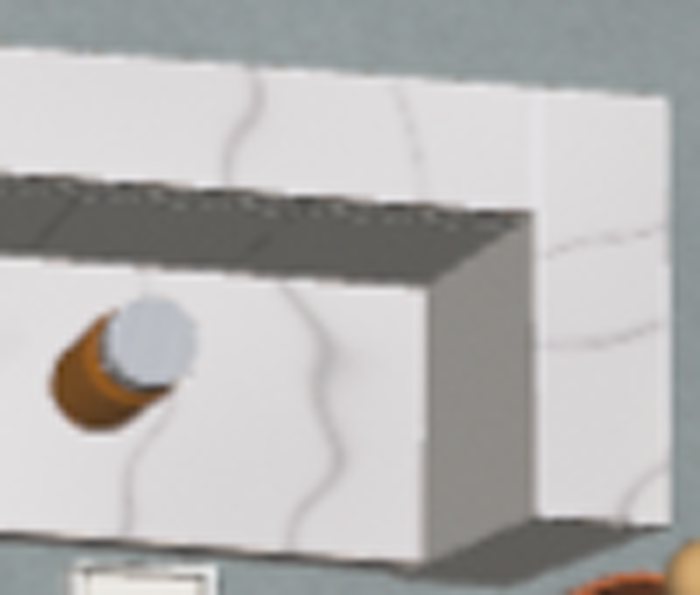

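The tile face's front top corners are at top-view pixels (81.4,113.8) and (425.7,139.7). I'll take the face yaw from those, then grasp the rack.

Run:
```python
from h import *
from bench import manip
d=pickle.load(open("a.pkl","rb"))["top"]
l,r=onz(d,(81.4,113.8),.17),onz(d,(425.7,139.7),.17)
v=l-r;print(l,r,np.linalg.norm(v),np.arctan2(-v[0],v[1]))
Q=q(-.2365)
manip.line_to([.4231,-.077,.13],rotation=Q,velocity=.2)
manip.hold(.2)
print(manip.line_to([.4231,-.077,.056],velocity=.08,f_stop=6))
s=manip.observe();print(s["t"],s["force"],s["ee_pos"])
print(manip.command_gripper(0.0));manip.hold(.3)
s=manip.observe();print(s["t"],s["force"],s["wrist_torque"],s["ee_pos"],s["finger_gap"])
c=manip.camera("wrist");cv2.imwrite("pics/f_grip.png",c["frame"]);pickle.dump(c,open("f_grip.pkl","wb"))
```

```text
[0.75815061 0.54114072 0.17      ] [ 0.7078785  -0.55333598  0.17      ] 1.0956306471119492 -0.04590029134938774
False
7.175 [ 0.16750752 -0.60294088 -0.81107924] [ 0.42366401 -0.07712681  0.05648606]
False
8.1417 [ 1.34493996 -0.92804425  1.16416721] [-0.02942294 -0.20662278 -0.00516747] [ 0.42358885 -0.07713242  0.05627282] 0.12725613908578856
```

View pics/f_grip.png

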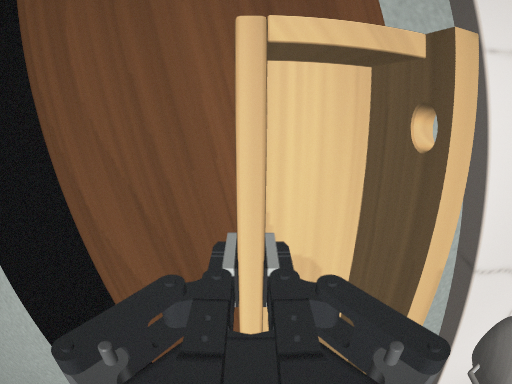

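Run:
```python
from h import *
from bench import manip
c=pickle.load(open("f_grip.pkl","rb"))
s=manip.observe();p=s["ee_pos"]
for uv in((237.5,17),(266,15)):
    X=onz(c,uv,.088,True)-p; print(Ro.from_euler('z',.2365).apply(X))
# hole centre left: expected pixel vs lateral offset
for dy in(-.002,0,.002):
  for dx in(.072,):
    print(proj(c,p+Ro.from_euler('z',-.2365).apply([.084,.070+dy,.088-p[2]]),True),proj(c,p+Ro.from_euler('z',-.2365).apply([.072,.070+dy,.088-p[2]]),True))
crop(c["frame"],400,90,450,165,8,"pics/f2.png");crop(c["frame"],225,5,275,35,14,"pics/f3.png")
# lift
manip.line_to(p+[0,0,.03],velocity=.06); manip.hold(.3)
s=manip.observe();print(s["t"],s["force"],s["wrist_torque"],s["ee_pos"],s["finger_gap"])
c=manip.camera("wrist");cv2.imwrite("pics/g_lift.png",c["frame"]);pickle.dump(c,open("g_lift.pkl","wb"))
crop(c["frame"],225,5,275,35,14,"pics/g3.png")
```

```text
[-0.00599633  0.10984124  0.03173471]
[0.00451244 0.11066303 0.03173471]
[444.000973   134.93902478] [422.72705792 133.03349977]
[444.48397025 130.48769938] [423.17845039 128.41479069]
[444.941929   126.02282094] [423.60552482 123.78166836]
9.15 [-0.38092029 -0.35838421 -3.29006216] [-0.00780632  0.08812526 -0.01554261] [ 0.42323933 -0.07704933  0.08588476] 0.12810103329093375
```

View pics/f2.png

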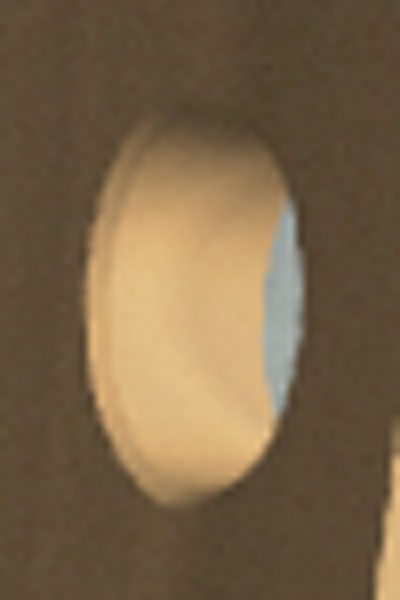

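View pics/f3.png

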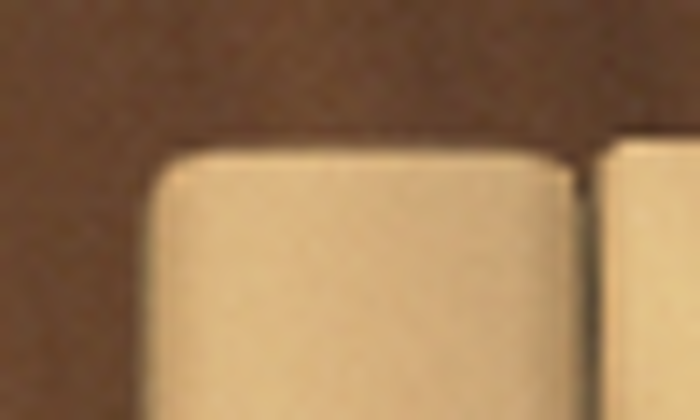

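View pics/g_lift.png

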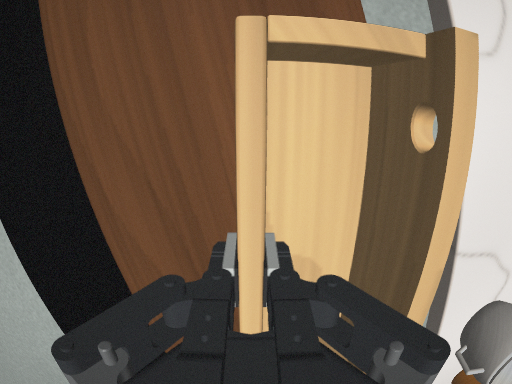

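The left hole's near rim centre is at (424.0,128.1), against a predicted (423.2,128.4) for zero lateral offset, so the grip is centred on the rail. The lift was clean with no slip. Now I'll move to a standoff about 15 mm in front of the tiles.

Run:
```python
from h import *
from bench import manip
Q=q(-.047)
manip.line_to([.47,.0,.15],rotation=Q,velocity=.12)
manip.line_to([.62,.0114,.14],velocity=.12)
manip.line_to([.635,.0121,.1133],velocity=.08);manip.hold(.4)
s=manip.observe();print(s["t"],s["force"],s["wrist_torque"],s["ee_pos"],s["finger_gap"],Ro.from_quat(s["ee_rot"]).as_euler('zyx'),Ro.from_quat(Q).as_euler('zyx'))
for n in("wrist","top","scene"):
  c=manip.camera(n);cv2.imwrite(f"pics/h_{n}.png",c["frame"]);pickle.dump(c,open(f"h_{n}.pkl","wb"))
  if n=="wrist":
    R=Ro.from_euler('z',-.047)
    for y in(.07,-.07):print(proj(c,s["ee_pos"]+R.apply([.072,y,.0317]),True))
    print(proj(c,[.73788,.07792,.145],True))
  if n=="top": crop(c["frame"],200,95,320,195,6,"pics/h_top2.png")
  if n=="scene": crop(c["frame"],160,150,290,270,6-1,"pics/h_scene2.png")
```

```text
12.6083 [ 0.06819613 -0.17340195 -2.75966082] [-0.03594066  0.13048863 -0.00758981] [0.63516254 0.01210106 0.11375229] 0.13063335249137836 [-1.52379687e+00  6.79251023e-04  3.14159034e+00] [-1.52379633  0.          3.14159265]
[423.42201909 128.98458133]
[368.03583739 360.61345111]
[468.70288028 132.36425346]
```

View pics/h_wrist.png

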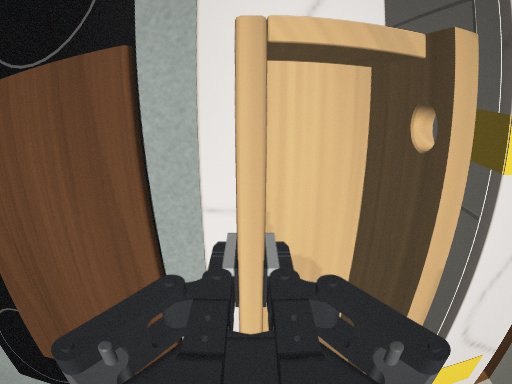

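View pics/h_top2.png

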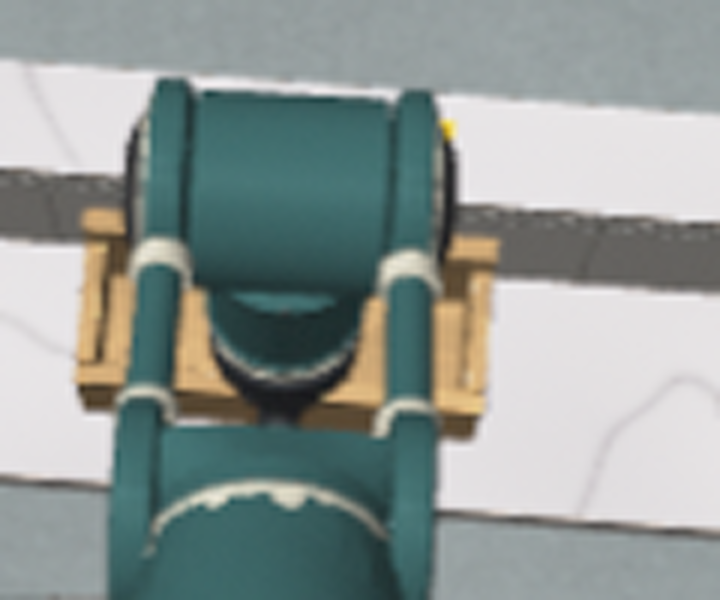

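View pics/h_scene2.png

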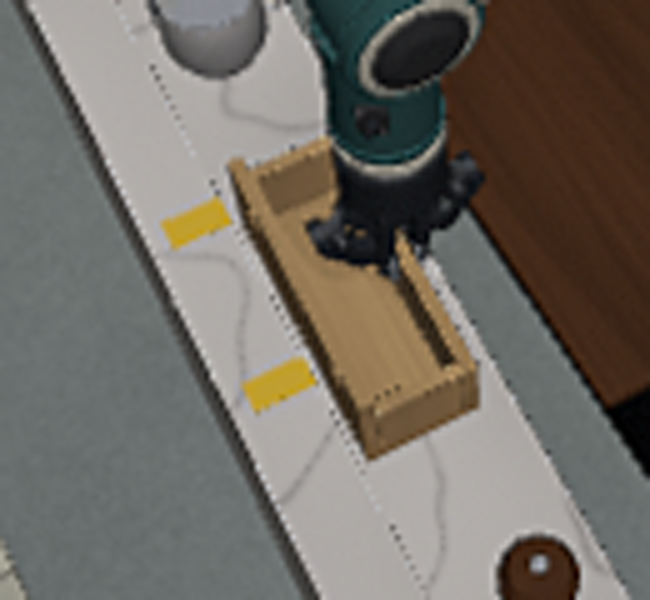

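The picture shows the rack in front of the tapes, the left hole still at (424,128) as predicted, so nothing has slipped. The yellow tape is visible beyond it at about (490,140). Next is slow guarded pressing.

Run:
```python
from h import *
from bench import manip
n=np.array([np.cos(.047),-np.sin(.047),0]); b=np.array([.635,.0121,.1130])
def st(l):
    s=manip.observe();print(l,round(s["t"],2),"Fn",(s["force"]@n).round(2),s["force"].round(2),s["wrist_torque"].round(3),s["ee_pos"].round(5),Ro.from_quat(s["ee_rot"]).as_euler('zyx').round(4),round(s["finger_gap"],4));return s
st("pre")
print(manip.line_to(b+n*.03,velocity=.012,f_stop=5))
st("hit");manip.hold(.5);st("h")
c=manip.camera("wrist");cv2.imwrite("pics/i_wrist.png",c["frame"]);pickle.dump(c,open("i_wrist.pkl","wb"))
crop(c["frame"],390,80,512,190,6,"pics/i2.png")
```

```text
pre 12.76 Fn 0.03 [-0.   -0.65 -3.51] [-0.039  0.105  0.051] [0.63502 0.01208 0.11346] [-1.5238e+00  2.0000e-04  3.1416e+00] 0.1283
True
hit 14.23 Fn 0.51 [ 0.51 -0.01 -2.45] [-0.005  0.158 -0.028] [0.65117 0.01133 0.11186] [-1.5238 -0.0045 -3.1414] 0.1278
h 14.73 Fn 0.63 [ 0.61 -0.53 -1.7 ] [-0.007  0.097 -0.034] [0.65013 0.01135 0.11074] [-1.5237 -0.0065 -3.1414] 0.1327
```

View pics/i2.png

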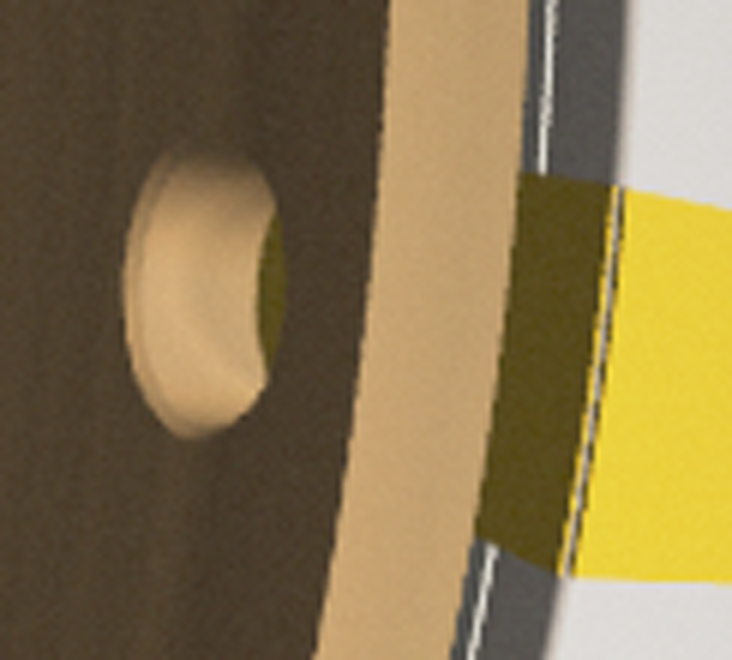

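The tape shows through and above the left hole. But when the force stop fired, the arm settled about 2.5 mm lower with 0.0065 rad of tilt. I'll back off slightly, restore the pose, then press in small commanded steps.

```bash
cat >> h.py <<'E'
n=np.array([np.cos(.047),-np.sin(.047),0]); b=np.array([.635,.0121,.1130])
def st(manip,l,T=.3,k=3):
    F=[]
    for i in range(k): manip.hold(T/k); s=manip.observe();F.append(np.r_[s["force"],s["wrist_torque"]])
    F=np.mean(F,0);print(l,round(s["t"],2),"Fn",round(float(F[:3]@n),2),F.round(2),"s",round(float((s["ee_pos"]-b)@n)*1e3,2),s["ee_pos"].round(4),Ro.from_quat(s["ee_rot"]).as_euler('zyx').round(4),round(s["finger_gap"],4));return s,F[:3]@n
E
python3 - <<'E'
from h import *
from bench import manip
Q=q(-.047)
st(manip,"now")
manip.line_to(b+n*.011,rotation=Q,velocity=.02);st(manip,"back")
for s in(.013,.015,.016,.017,.018,.019,.020):
    manip.line_to(b+n*s,rotation=Q,velocity=.01);_,f=st(manip,f"cmd{s}")
    if f<-4:break
E
```

```text
now 15.08 Fn 0.55 [ 0.52 -0.49 -2.46  0.01  0.11 -0.03] s 15.32 [0.6503 0.0114 0.111 ] [-1.5237 -0.0061 -3.1414] 0.1306
back 15.78 Fn -0.17 [-0.15  0.39 -2.41 -0.02  0.09 -0.02] s 11.02 [0.646  0.0115 0.113 ] [-1.5237e+00 -1.0000e-04  3.1416e+00] 0.1303
cmd0.013 16.43 Fn 0.2 [ 0.18 -0.34 -3.02 -0.    0.1  -0.  ] s 12.97 [0.648  0.0115 0.113 ] [-1.5238e+00 -1.0000e-04  3.1416e+00] 0.1291
cmd0.015 17.07 Fn 0.29 [ 0.29 -0.05 -2.07 -0.02  0.11  0.  ] s 14.97 [0.65   0.0114 0.113 ] [-1.5238 -0.     -3.1416] 0.1308
cmd0.016 17.62 Fn -0.0 [-0.01 -0.11 -2.25  0.03  0.1  -0.  ] s 15.98 [0.651  0.0113 0.113 ] [-1.5238 -0.     -3.1416] 0.1303
cmd0.017 18.18 Fn -0.32 [-0.36 -0.74 -2.51 -0.03  0.08 -0.03] s 17.01 [0.652  0.0113 0.113 ] [-1.5238  0.     -3.1416] 0.1333
cmd0.018 18.73 Fn -5.31 [-5.29  0.38  0.51  0.03  0.89 -0.03] s 17.2 [0.6522 0.0113 0.1129] [-1.5238e+00 -1.7000e-03 -3.1415e+00] 0.1352
```

Contact is at s≈17.05 mm and stiffness is about 5.5 N/mm. There's no yaw moment, so the back meets the tiles evenly. I'll go up to about 10 N and look at the alignment.

Run:
```python
from h import *
from bench import manip
Q=q(-.047)
for s in(.0185,.019):
    manip.line_to(b+n*s,rotation=Q,velocity=.008);_,f=st(manip,f"cmd{s}")
    if f<-9.3:break
for m in("wrist","top","scene"):
  c=manip.camera(m);cv2.imwrite(f"pics/j_{m}.png",c["frame"]);pickle.dump(c,open(f"j_{m}.pkl","wb"))
  if m=="wrist": crop(c["frame"],402,80,512,180,7,"pics/j_w2.png"); crop(c["frame"],402,300,512,384,7,"pics/j_w3.png")
  if m=="scene": crop(c["frame"],160,150,290,270,5,"pics/j_scene2.png")
```

```text
cmd0.0185 19.27 Fn -7.24 [-7.24  0.2   1.94  0.05  1.11 -0.01] s 17.2 [0.6522 0.0113 0.1129] [-1.5238e+00 -2.7000e-03 -3.1415e+00] 0.1316
cmd0.019 19.82 Fn -7.97 [-7.99 -0.1   2.78  0.05  1.28 -0.05] s 17.18 [0.6522 0.0113 0.1129] [-1.5238 -0.0038 -3.1415] 0.13
```

View pics/j_w2.png

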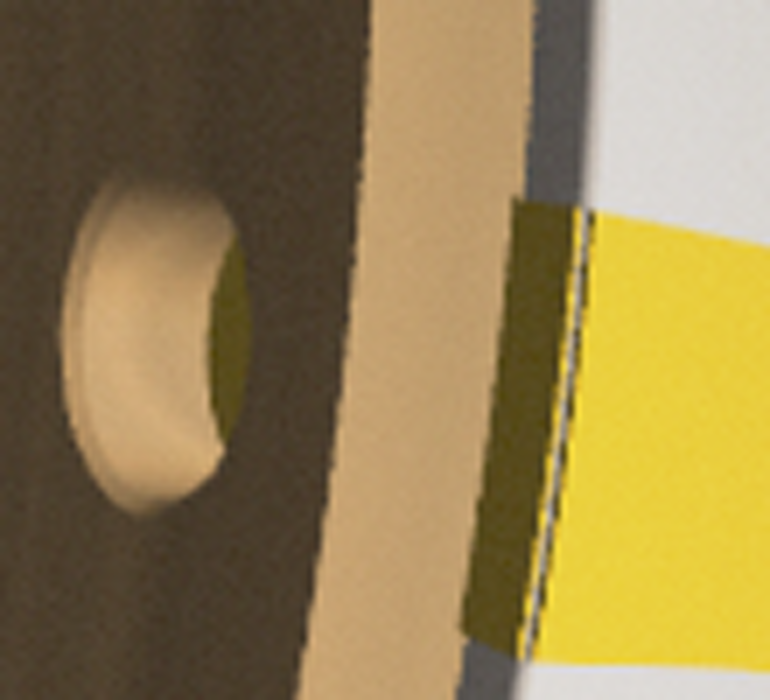

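View pics/j_w3.png

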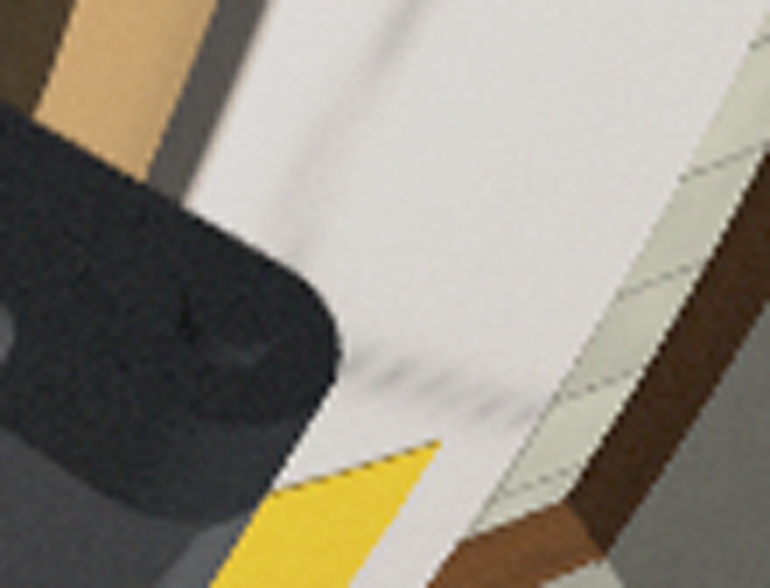

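View pics/j_scene2.png

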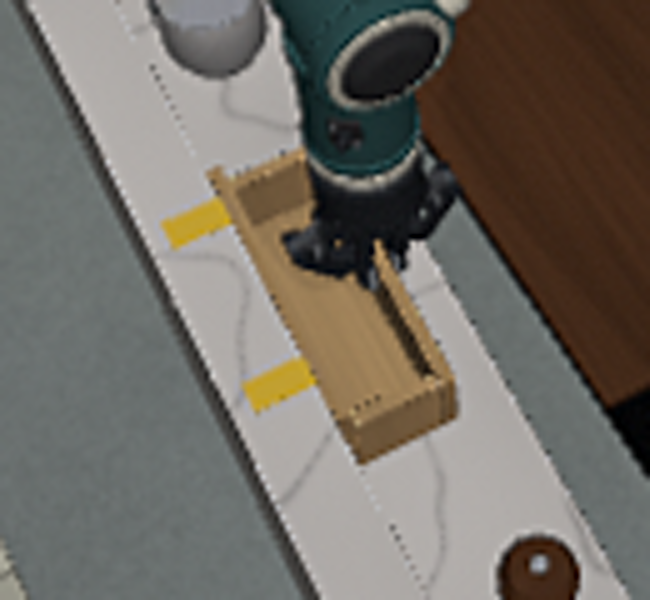

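Run:
```python
from h import *
from bench import manip
s=manip.observe();print("toolz",Ro.from_quat(s["ee_rot"]).as_matrix()[:,2],s["force"])
c=pickle.load(open("j_wrist.pkl","rb"))
y=np.array([-n[1],n[0],0]);p=s["ee_pos"]
def pl(uv,d):
    o,r=ray(c,uv,True);X=o+r*((p@n+d-o@n)/(r@n));return np.round([(X-p)@y,X[2]],4)
f=lambda u,v:(402+(u+.5)/7-.5,80+(v+.5)/7-.5)
print("tape edges",pl(f(513,198),.084),pl(f(463,632),.084),"edge top",pl(f(575,205),.084),pl(f(518,655),.084),"hole near rim",pl(f(156,344),.072))
print("rack back top outer edge",pl(f(530,100),.084),"inner",pl(f(370,100),.072))
print("plug meas along y", (np.array([.73788,.07792,.145])-p)@y,(np.array([.73106,-.06271,.145])-p)@y)
T=c["R"]@Ro.from_quat(s["ee_rot"]).as_matrix();print(T.round(3))
```

```text
toolz [-3.79676937e-03  1.14210676e-04 -9.99992786e-01] [-8.51001345  1.15594015  2.74529907]
tape edges [0.0821 0.1637] [0.0577 0.1641] edge top [0.0823 0.169 ] [0.0578 0.1692] hole near rim [0.0702 0.1449]
rack back top outer edge [0.0876 0.1646] inner [0.086  0.1646]
plug meas along y 0.07054985934528543 -0.07024526541139714
[[-0.001  1.     0.001]
 [-0.948 -0.    -0.317]
 [-0.317 -0.001  0.948]]
```

The left hole centre is at y=70.2 mm, z=144.9 mm. The tape centre is at 70.0 mm (edges 82.1 and 57.7), so alignment is within about 0.5 mm. The back board's inner and outer top edges are both at z≈164.6, so it's level. The press is at 8 N, and I'll take out the slight wrist pitch sag while raising it to 10 N.

Run:
```python
from h import *
from bench import manip
Q=lambda a:(Ro.from_euler('z',-.047)*Ro.from_euler('y',a)*Ro.from_euler('z',np.pi/2)*Ro.from_euler('x',np.pi)).as_quat()
manip.line_to(b+n*.019,rotation=Q(-.002),velocity=.005);st(manip,"a2",.5,6)
manip.line_to(b+n*.019,rotation=Q(-.004),velocity=.005);st(manip,"a4",.5,6)
manip.line_to(b+n*.019+[0,0,.0003],rotation=Q(-.004),velocity=.005);st(manip,"a4 z.3",.5,6)
```

```text
a2 20.73 Fn -7.91 [-7.89  0.52  2.86  0.04  1.31 -0.04] s 17.22 [0.6522 0.0113 0.1128] [-1.5239e+00 -1.8000e-03 -3.1416e+00] 0.13
a4 21.48 Fn -7.56 [-7.57  0.04  2.3   0.06  1.34 -0.03] s 17.2 [0.6522 0.0113 0.1127] [-1.5238e+00  1.0000e-04  3.1415e+00] 0.1327
a4 z.3 22.23 Fn -6.76 [-6.74  0.43  0.78  0.03  1.29 -0.04] s 17.23 [0.6522 0.0113 0.1128] [-1.5238e+00  2.0000e-04  3.1415e+00] 0.1329
```

Run:
```python
from h import *
from bench import manip
Q=lambda a:(Ro.from_euler('z',-.047)*Ro.from_euler('y',a)*Ro.from_euler('z',np.pi/2)*Ro.from_euler('x',np.pi)).as_quat()
s,z=.0194,.0005
for i in range(6):
    manip.line_to(b+n*s+[0,0,z],rotation=Q(-.0045),velocity=.005);_,f=st(manip,f"s{s:.4f} z{z:.4f}",.6,10)
    if -10.6<f<-9.4:break
    s+=np.clip((10+f)/3000,-.0004,.0005); z+=.0001
st(manip,"later",1.,15)
```

```text
s0.0194 z0.0005 23.06 Fn -7.74 [-7.74  0.22  1.36  0.03  1.41 -0.04] s 17.23 [0.6522 0.0113 0.1128] [-1.5238e+00 -2.0000e-04  3.1415e+00] 0.1279
s0.0199 z0.0006 23.89 Fn -9.22 [-9.21  0.4   1.78  0.08  1.58 -0.03] s 17.24 [0.6522 0.0113 0.1128] [-1.5238e+00 -1.3000e-03  3.1416e+00] 0.1306
s0.0202 z0.0007 24.73 Fn -9.74 [-9.73  0.49  2.19  0.07  1.62 -0.03] s 17.25 [0.6522 0.0113 0.1128] [-1.5238e+00 -1.8000e-03  3.1416e+00] 0.1301
later 25.73 Fn -9.82 [-9.8   0.54  2.13  0.06  1.62 -0.03] s 17.24 [0.6522 0.0113 0.1128] [-1.5238e+00 -1.8000e-03  3.1416e+00] 0.1334
```

The press is steady at 9.8 N. I'll do one last visual check before handing in.

Run:
```python
from h import *
from bench import manip
for m in("wrist","top","scene"):
  c=manip.camera(m);cv2.imwrite(f"pics/k_{m}.png",c["frame"]);pickle.dump(c,open(f"k_{m}.pkl","wb"))
  if m=="wrist": crop(c["frame"],402,80,512,180,7,"pics/k_w2.png")
```

View pics/k_w2.png

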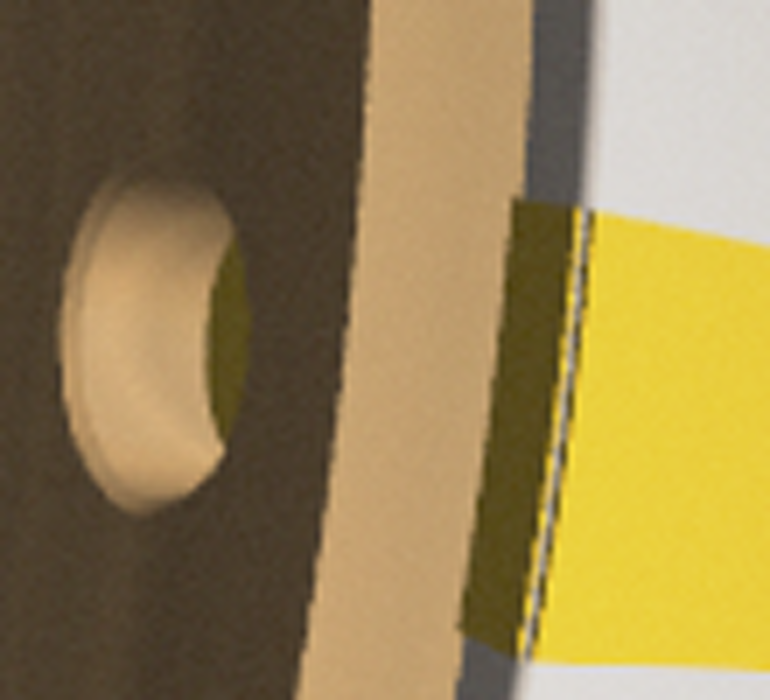

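View pics/k_scene.png

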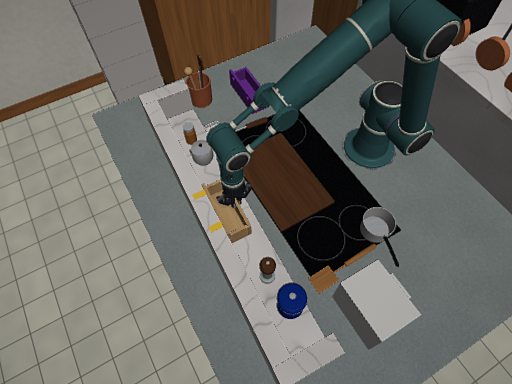

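View pics/k_top.png

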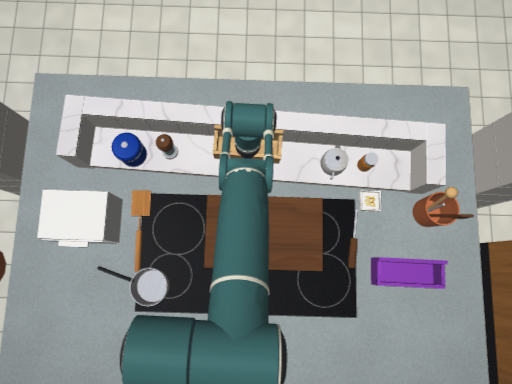

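The left hole is still at (424,129), with the tape edges in line with it. The dabba, mill, pot, jar, bin and spatula are where they were. Handing in.

Run:
```python
from h import *
from bench import manip
st(manip,"final",.3,6)
manip.job_done()
```

```text
final 26.18 Fn -10.14 [-10.14   0.35   2.25   0.07   1.6   -0.04] s 17.24 [0.6522 0.0113 0.1128] [-1.5239e+00 -1.9000e-03  3.1415e+00] 0.1349
the job is handed in; nothing more can be done
```

I gripped the oak rack by the middle of its front rail and lifted it off the board. I'm now holding it flat against the tiles over the two plugs. I handed the job in at 26.2 s with the arm still gripping and pressing.

- **Press:** it held at about 9.8 to 10.1 N over the last 1.5 s, with no twisting moment, so the back bears evenly on the tiles.
- **Alignment:** at 8 N the left hole centre measured within about 0.5 mm of the tape centre, at z = 144.9 mm against 145 mm wanted. The final view at 10 N showed the same pixel positions. The right hole was hidden by the gripper, so I inferred its position from the measured plugs and the rack's dimensions.
- **Level and clearance:** the back board's top edge is level front to back, and the tool's tilt is about 0.002 rad. The rack's underside should be about 30 mm clear of the marble.
- **Surroundings:** the pictures show nothing else moved.

**What disagreed:**
- The first guarded stop let the arm settle about 2.5 mm low, so I backed off and redid the approach in small steps.
- Contact came about 1.5 mm deeper than the camera had suggested.
- The tool force is about 2 N upward, which means the tiles are carrying some vertical load by friction.

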